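# Hold the shield box open with its lift lever

## Task

Open the heavy blue lid of the shielded test box so the board inside can be inspected: press the black paddle at the long end of the red lift lever smoothly down to its stop with the fingertips, and finish the program while still holding it down, with the lid open. Do not touch the lid itself or let it drop, do not grip the lever's red bar, and leave the round shell, the bottle and the meter where they stand.

Things in the scene. Friction and masses are not known exactly. Their poses are not given: they have to be found in the camera images.
- fixture: Whole test fixture, fixed to the bench at a new place and turn each time: 12 mm dark base plate (x -175 to 225 mm, 110 wide; 180 under the box), grey fulcrum 56 wide, 110 high, aluminium box 130 x 170 mm (x 75 to 205), rim at 83 mm. Origin on the bench under the lever's pivot (pivot height 95 mm); z up, +x from the pivot to the box, so the lever's long end points to -x.
- lever: Red lift lever (bar 22 mm wide, 10 thick, 250 long) with, fixed on top of its long end, a black rubber paddle with two yellow edge lines, 88 mm along the lever, 90 wide, 10 thick. The top face of the paddle is to be pressed. Origin on the pivot; x along the lever towards its short end, z out of the paddle's top face.
- paddle_top (a point): Centre of the paddle's top face, 160 mm along the lever from the pivot. Height 164 mm at rest (paddle sloping up away from the box, 0.35 rad), 54 mm at the stop (sloping down as much). It stays 145 to 160 mm horizontally from the pivot, so a straight vertical push 150 mm from the pivot stays on the paddle.
- lever_angle (a joint): Lever angle in rad: about 0.02 at rest (long end up), 0.70 at the stop (long end fully down). Pushing the paddle takes about 4 to 10 N, rising sharply at the stop; let go, the lid's weight throws the lever back.
- hood: The blue lid, solid steel, about 4 kg, 130 x 170 x 24 mm, with a steel tongue (50 mm wide) towards the pivot; the brass roller on the lever's short end (60 mm from the pivot) lies under the tongue and lifts it. Origin on the hinge line, at the rim farthest from the lever; -x points to its free edge, z out of its top.
- lid_angle (a joint): Lid angle in rad: 0 closed; about 0.26 when the lever is at its stop. It is raised only by the lever and falls shut without it.
- shell: Loose round aluminium housing shell, open on top, 88 mm across, 48 mm high; origin at the centre of its underside. Leave it alone.
- flux: Loose white bottle with red cap, 38 mm across, 100 mm high; origin at the centre of its underside. Leave it alone.
- meter: Loose yellow multimeter lying on its back, 85 x 170 x 43 mm (x, y, z); origin at the centre of its underside. Leave it alone.

How it is judged:
By the outcome, as a careful person would: the job done as asked, in the order asked, and still so for the second after the job is handed in, while the arm keeps its last pose, push and grip.
It also fails if it takes over 32 s, if anything falls off the work surface, if the arm or the gripper's body presses on something with over 40 N, if the wrist force passes 120 N, or if a joint passes its speed limit or range.

## Robot

A 6-joint arm with a two-finger parallel gripper is mounted at the origin on the work surface. World frame = base frame: x ahead of the robot, y to its left, z up, the work surface at z = 0. Lengths are in m, angles in rad, forces in N, time in s.
With the tool pointing down it reaches from about 0.3 to 0.775 m from the base axis. Payload 14.6 kg.
Tool frame: the origin (TCP) lies at the very end of the fingers, on their centre line; the grasp point (between the pads) lies 19 mm behind it; z points along the fingers, y is the line along which they close (so a half turn about z gives the same grasp; the last joint's range is limited). The gripper opens to 85 mm and grips with 20 to 120 N. Pads are 22 mm wide; open, the fingers measure 114 mm over their backs; the gripper's body (76 mm by 85 mm) begins 54 mm behind the grasp point. The pads swing forward as they close: fully open they stand 13 mm farther back than shut.
Start: joints at [-1.28, 0.3, 1.521, -0, 1.321, -0.067], TCP at [0.193, -0.515, 0.203] pointing down, gripper open.
Joint ranges: [-3.03, 3.03], [-0.79, 2.21], [0.23, 2.52], [-1.04, 4.18], [0, 3.07], [-2.55, 2.55]. Speed limits (rad/s): [2.22, 2.22, 2.57, 3.14, 3.14, 3.14].

## Interface

Orientations are given as a unit quaternion [x, y, z, w].
In Python, from workcell import arm, snapshot, camera_info gives the robot as it stands. Calls block until the motion is done:
- arm.goto(position, orientation): joint-space move of the TCP to a pose.
- arm.move_l(position, orientation=None, rate=0.15, until_force=None): straight line of the TCP; orientation=None keeps the orientation; rate is the mean speed in m/s. With until_force (N) it stops when the force on the tool has changed by that much, and returns True; else False.
- arm.movej(angles): joint-space move.
- arm.move_gripper(opening, force=None): finger opening in m; force is the grip in N (None keeps the last); returns when the fingers have stopped.
- arm.hold(seconds).
- arm.inverse_kinematics(position, orientation): joint angles nearest the present ones, or None.
- snapshot(name): name is "side" or "top"; returns the picture (420x560x3 uint8, blue, green, red); there is no depth.
- camera_info(name): a dict with "mtx" (3x3 intrinsics, pixels), "distortion" ([k1, k2, p1, p2, k3] as OpenCV has them; the pictures are not rectified), "rvec" (rotation vector, rad) and "tvec" (3), from world to camera coordinates, as OpenCV has them. Camera axes: x right, y down, z forward; pixel columns grow to the right and rows downward; lengths in m; the calibration is good to about 2 mm. A picture is of the moment at which its call begins. camera_info takes no time and is no camera call.
A pose or a line that the arm cannot do raises arm.MotionError and nothing moves.
- arm.finish_job(): hands the job in; it is judged then, once.
Readings, each from a call of its own:
- arm.get_t(): time.
- arm.get_joint_pos(): joint angles.
- arm.get_joint_velocities(): joint speeds.
- arm.get_effort(): joint torques, N m.
- arm.get_ee_pos(): TCP position.
- arm.get_eef_rot(): TCP orientation.
- arm.get_force(): force on the tool from outside, world axes, zero at the start.
- arm.get_torque(): the same for the moment, N m.
- arm.get_finger_gap(): finger opening in m.
- arm.get_finger_force(): force on a finger pad.
Only numpy, scipy, OpenCV 4.12 (cv2) and the standard library are available. Lean on these libraries where they do the work, as an engineer would, in place of code of your own. Each camera call takes 0.05 s, during which the arm holds its last target. There are 200 camera calls.

## Working session

There is one attempt and no reset: what is moved stays moved. The work goes in short steps, each a Python script; the robot and the scene stay as the last script left them, time stands still between calls to the robot, and variables do not carry over. Pictures are saved under pics/ and viewed, at most 10 in all, crops included, and the job is handed in when it is done.

```bash
mkdir -p pics; python3 - <<'E'
from workcell import arm,snapshot,camera_info
import cv2
for n in("side","top"):
    cv2.imwrite(f"pics/{n}0.png",snapshot(n)); c=camera_info(n); print(n,c)
print(arm.get_t(),arm.get_eef_rot())
E
```

```text
side {'mtx': array([[383.08823614,   0.        , 280.72622168],
       [  0.        , 383.08823614, 209.65448358],
       [  0.        ,   0.        ,   1.        ]]), 'distortion': array([0.02662506, 0.        , 0.        , 0.        , 0.        ]), 'rvec': array([ 2.32379953, -0.22606563,  0.06830433]), 'tvec': array([-0.57621443,  0.21892881,  0.72942144])}
top {'mtx': array([[405.08257709,   0.        , 281.53778843],
       [  0.        , 405.08257709, 211.80585062],
       [  0.        ,   0.        ,   1.        ]]), 'distortion': array([-0.06221156,  0.        ,  0.        ,  0.        ,  0.        ]), 'rvec': array([ 2.13347366, -2.18477235,  0.10344162]), 'tvec': array([0.08185993, 0.57492407, 0.76012085])}
0.1 [ 9.84038819e-01  1.77953174e-01 -8.24609058e-05 -5.14491566e-04]
```

View pics/top0.png

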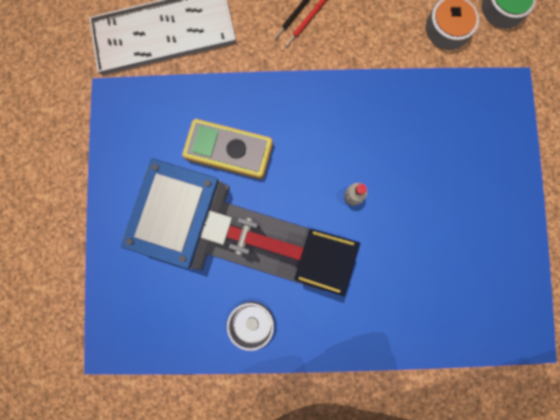

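View pics/side0.png

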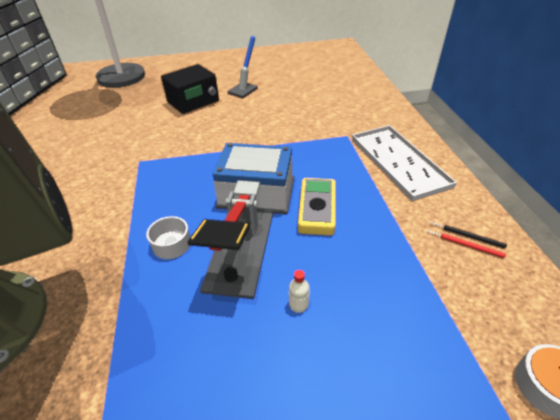

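The top view shows the paddle at about (328,262), the pivot at about (243,236) and the box at left. The shell is at (251,326), the bottle at (357,194) and the meter at (229,149). I'll enlarge it for corner positions.

```bash
python3 - <<'E'
import cv2
a=cv2.imread("pics/top0.png")[150:310,115:375]
cv2.imwrite("pics/c1.png",cv2.resize(a,None,fx=3,fy=3,interpolation=cv2.INTER_CUBIC))
a=cv2.imread("pics/side0.png")[130:310,140:340]
cv2.imwrite("pics/c2.png",cv2.resize(a,None,fx=3,fy=3,interpolation=cv2.INTER_CUBIC))
E
```

```text
(no output)
```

View pics/c1.png

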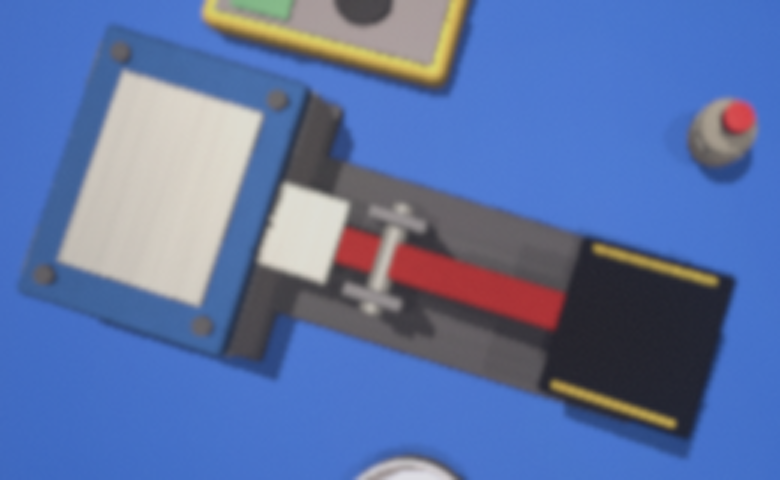

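View pics/c2.png

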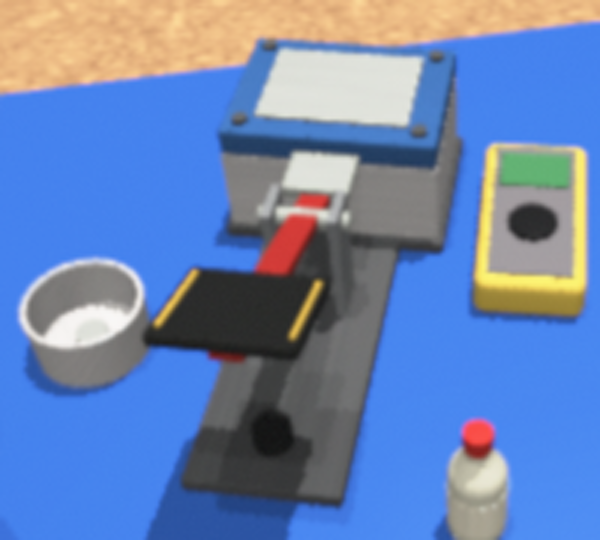

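Top view crop: lid corners at (110,27), (310,92), (222,355), (20,290), and paddle corners at (585,238), (735,278), (688,438), (543,388). Side view crop: paddle corners at (192,269), (325,276), (298,345), (148,338). Next is a joint least-squares fit of the fixture pose.

```bash
cat > fit.py <<'E'
import numpy as np,cv2
from workcell import arm,snapshot,camera_info
from scipy.optimize import least_squares
C={n:camera_info(n) for n in("top","side")}
def proj(n,P):
    c=C[n];return cv2.projectPoints(np.array(P,float),c["rvec"],c["tvec"],c["mtx"],c["distortion"])[0][:,0]
def paddle(dx,y): return [-.145+dx*.939,y,.164-dx*.343]
pad=lambda:[paddle(.044,-.045),paddle(-.044,-.045),paddle(-.044,.045),paddle(.044,.045)] 
lid=[[.205,-.085,.107],[.075,-.085,.107],[.075,.085,.107],[.205,.085,.107]]
tp=np.array([[585,238],[735,278],[688,438],[543,388],[110,27],[310,92],[222,355],[20,290]])/3+[115,150]
sp=np.array([[325,276],[298,345],[148,338],[192,269]])/3+[140,130]
def W(p,P):
    c,s=np.cos(p[2]),np.sin(p[2]);P=np.array(P);return np.c_[p[0]+c*P[:,0]-s*P[:,1],p[1]+s*P[:,0]+c*P[:,1],P[:,2]]
def res(p): return np.r_[(proj("top",W(p,pad()+lid))-tp),(proj("side",W(p,pad()))-sp)].ravel()
E
python3 - <<'E'
from fit import *
r=least_squares(res,[.5,0.05,1.6],loss="soft_l1");p=r.x
print(p.round(4),res(p).reshape(-1,2).round(1).tolist())
np.save("p.npy",p)
print(W(p,[[-.150,0,.164],[-.150,0,.054],[.205,0,.1]]).round(3))
# undistort-based ground position for bottle/shell
for n,uv,h in(("top",(251,326),.0),("top",(361,189),.1)):
    c=C[n];u=cv2.undistortPoints(np.array([[uv]],float),c["mtx"],c["distortion"])[0,0]
    R=cv2.Rodrigues(c["rvec"])[0];o=-R.T@c["tvec"];d=R.T@np.r_[u,1];print((o+d*(h-o[2])/d[2]).round(3))
E
```

```text
[0.5267 0.1327 1.2499] [[0.1, -1.9], [1.3, -1.3], [1.0, 0.7], [-1.7, 0.6], [0.3, -0.7], [1.1, -2.0], [0.7, 1.7], [-0.4, 1.3], [2.2, -0.6], [0.1, -0.7], [-3.2, -3.1], [-0.9, -2.2]]
[[ 0.479 -0.01   0.164]
 [ 0.479 -0.01   0.054]
 [ 0.591  0.327  0.1  ]]
[0.354 0.134 0.   ]
[ 0.607 -0.076  0.1  ]
```

The fit is consistent to about 1-3 px. I'll press at (0.479, -0.010) with closed fingers.

```bash
python3 - <<'E'
from fit import *
p=np.load("p.npy");x,y=W(p,[[-.150,0,0]])[0,:2]
t=p[2]-np.pi/2;q=[np.cos(t/2),np.sin(t/2),0,0]
arm.move_gripper(0.0,40)
arm.goto([x,y,.23],q)
print(arm.get_t(),arm.get_ee_pos(),arm.get_finger_gap(),arm.get_force())
cv2.imwrite("pics/s1.png",np.hstack([snapshot("side")[100:330,100:380],snapshot("top")[130:360,100:400]]))
print(arm.move_l([x,y,.18],rate=.1,until_force=4), arm.move_l([x,y,.11],rate=.05,until_force=30),arm.get_t(),arm.get_ee_pos(),arm.get_force())
cv2.imwrite("pics/s2.png",np.hstack([snapshot("side")[100:330,100:380],snapshot("top")[130:360,100:400]]))
E
```

```text
2.9583 [ 0.47941887 -0.0101296   0.22997322] -0.00022862638028912997 [-0.06609623 -0.72154494 -0.57433734]
False False 5.2583 [ 0.47960744 -0.00989324  0.10997525] [-1.25469044 -2.08678119  6.30334304]
```

View pics/s2.png

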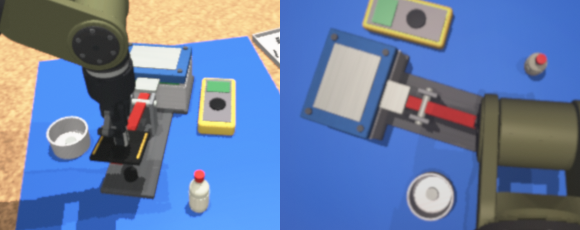

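The fingertips are centred on the paddle at about (118,145) in the side half, the lever is about level, and the lid is lifting. Pushing on to the stop.

```bash
python3 - <<'E'
from fit import *
x,y,z=arm.get_ee_pos()
print(arm.move_l([x,y,.068],rate=.04,until_force=25),arm.get_ee_pos(),arm.get_force())
print(arm.move_l([x,y,.040],rate=.015,until_force=15),arm.get_ee_pos(),arm.get_force())
arm.hold(.5)
print(arm.get_t(),arm.get_ee_pos(),arm.get_force())
cv2.imwrite("pics/s3.png",cv2.resize(np.hstack([snapshot("side")[100:330,130:380],snapshot("top")[130:360,100:250]]),None,fx=2,fy=2))
E
```

```text
False [ 0.47980527 -0.01056601  0.06797886] [-1.87462906 -5.83022873  6.48993441]
False [ 0.48027328 -0.00966273  0.04024556] [0.53032276 2.91921343 7.82530256]
9.075 [ 0.48029319 -0.0096746   0.04025581] [0.91970209 2.72360556 8.87590323]
```

View pics/s3.png

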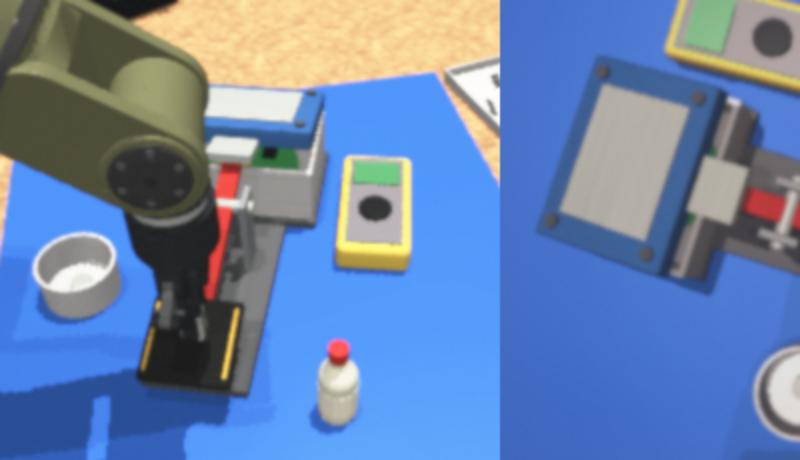

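The lid is open and the green board is visible, with the paddle sloping down under the fingertips. The force is still only 9 N, so it isn't firmly on the stop yet. I'll continue gently.

```bash
python3 - <<'E'
from fit import *
x,y,_=arm.get_ee_pos()
for z in np.arange(.038,.018,-.002):
    h=arm.move_l([x,y,z],rate=.01,until_force=20);arm.hold(.1)
    f=arm.get_force();print(h,arm.get_ee_pos().round(4),f.round(1))
    if h or f[2]>22: break
arm.hold(.4);print(arm.get_t(),arm.get_force())
cv2.imwrite("pics/s4.png",cv2.resize(snapshot("side")[130:310,130:330],None,fx=3,fy=3,interpolation=cv2.INTER_CUBIC))
E
```

```text
False [ 0.4805 -0.0094  0.038 ] [-0.4  2.3  7.4]
False [ 0.4807 -0.0095  0.0361] [-0.5  1.6  7. ]
False [ 0.4808 -0.0095  0.0341] [-0.1  2.3  5.8]
False [ 0.4809 -0.0095  0.0321] [1.1 1.9 6.6]
False [ 0.4809 -0.0096  0.0301] [1.6 1.5 6.5]
False [ 0.481  -0.0096  0.0284] [-0.2  0.9 10.2]
True [ 0.4813 -0.0095  0.0283] [-5.1  0.2 15. ]
12.6083 [-5.02342424  0.5188738  15.45396325]
```

View pics/s4.png

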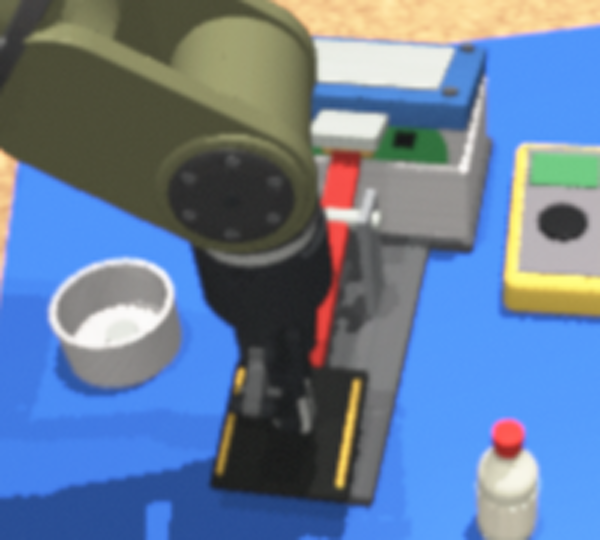

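Paddle corners here are at outer (212,487) and (345,502), inner (366,373) and (238,368) in the crop. The TCP is lower than expected, so I'll compute the lever slope.

```bash
python3 - <<'E'
from fit import *
p=np.load("p.npy")
def pd(s):
    c,n=np.cos(s),np.sin(s)
    L=lambda u,v,w:[-u*c+w*n,v,.095+u*n+w*c]
    return [L(116e-3,-.045,.015),L(204e-3,-.045,.015),L(204e-3,.045,.015),L(116e-3,.045,.015)]
ob=np.array([[366,373],[345,502],[212,487],[238,368]])/3+[130,130]
for s in(-.25,-.3,-.35,-.45,-.55): print(s,((proj("side",W(p,pd(s)))-[130,130])*3).round().tolist())
g=least_squares(lambda v:(proj("side",W(v[:3],pd(v[3])))-ob).ravel().tolist()+list((v[:3]-p)/[.003,.003,.02]),[*p,-.3]);print(g.x,g.fun.round(1))
e=arm.get_ee_pos();print("TCP px",((proj("side",[e])-[130,130])*3).round(),"local",np.array([[np.cos(p[2]),np.sin(p[2])],[-np.sin(p[2]),np.cos(p[2])]])@(e[:2]-p[:2]))
print(arm.get_torque(),arm.get_finger_gap(),arm.get_eef_rot())
E
```

```text
-0.25 [[366.0, 362.0], [342.0, 493.0], [198.0, 478.0], [231.0, 349.0]]
-0.3 [[367.0, 366.0], [344.0, 499.0], [202.0, 484.0], [232.0, 354.0]]
-0.35 [[368.0, 371.0], [346.0, 505.0], [205.0, 490.0], [234.0, 358.0]]
-0.45 [[370.0, 378.0], [351.0, 513.0], [213.0, 499.0], [238.0, 366.0]]
-0.55 [[372.0, 384.0], [355.0, 518.0], [222.0, 504.0], [242.0, 371.0]]
[ 0.52674541  0.13530646  1.24850316 -0.40685675] [ 0.7 -0.3  0.9  1.5 -0.8  1.6 -0.7 -2.7  0.   0.9 -0.1]
TCP px [[298. 446.]] local [-0.14927677 -0.00173374]
[0.14976449 0.98661153 0.0146487 ] -0.00012134319218982323 [ 9.87162008e-01 -1.59717110e-01  1.23356245e-03 -3.05957876e-04]
```

```bash
python3 - <<'E'
from fit import *
p=np.load("p.npy")
a=cv2.resize(snapshot("side")[135:215,220:300],None,fx=7,fy=7,interpolation=cv2.INTER_CUBIC)
b=cv2.resize(snapshot("side")[240:310,195:225+30],None,fx=4,fy=8,interpolation=cv2.INTER_CUBIC)
cv2.imwrite("pics/s5.png",np.hstack([a,np.uint8(np.clip(b*2.0,0,255))]))
def lid(a):
    c,s=np.cos(a),np.sin(a)
    return [[.205-.130*c+h*s,-.085,.083+.130*s+h*c] for h in(0,.024)]+[[.205+.024*s,-.085,.083+.024*c]]
for a in(0,.15,.2,.26,.32): print(a,((proj("side",W(p,lid(a)))-[220,135])*7).round().tolist())
print(arm.get_t(),arm.get_force(),arm.get_ee_pos())
E
```

```text
0 [[454.0, 368.0], [453.0, 311.0], [500.0, 79.0]]
0.15 [[454.0, 319.0], [455.0, 253.0], [502.0, 74.0]]
0.2 [[454.0, 301.0], [455.0, 233.0], [502.0, 72.0]]
0.26 [[455.0, 279.0], [456.0, 209.0], [502.0, 71.0]]
0.32 [[455.0, 256.0], [458.0, 183.0], [503.0, 70.0]]
12.7583 [-5.80096239  0.47156345 14.74516191] [ 0.48128667 -0.00948288  0.02826811]
```

View pics/s5.png

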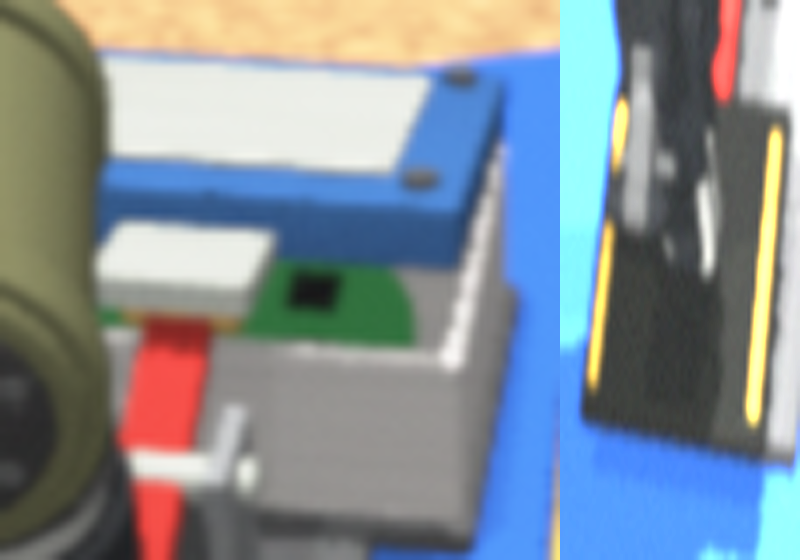

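The lid's front corner at (455,265)/(458,205) gives a lid angle of about 0.27 rad. The paddle slope is about -0.35 to -0.4, and the force rose sharply and is now steady at 15 N. The lever is at its stop and held, so I'm handing in.

```bash
python3 - <<'E'
from workcell import arm
print(arm.get_force(),arm.get_t());print(arm.finish_job())
E
```

```text
[-5.80096239  0.47156345 14.74516191] 12.7583
the job is handed in; nothing more can be done
None
```

I pressed the paddle to its stop with closed fingertips and handed the job in at 12.8 s, still holding about 15 N with the lid open at about 0.27 rad; the TCP read about 28 mm lower than your stop height implies, which I could not explain, so I judged the stop from the pictures and the sharp force rise.

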